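# Put the last ball back into a pottery turntable

## Task

The head of this potter's turntable is off for cleaning and one greasy bearing ball lies loose on the base: roll it across the plate to the empty nylon cup, without picking it up, until it drops into the mouth. Then press it down through the springy lips until it stands hard on the bottom of the cup and keep it pressed there for a second with 10 to 20 N; more than 25 N on the ball cracks the cup. Let go and leave the other things on the table where they are.

Things in the scene. Friction and masses are not known exactly. Their poses are not given: they have to be found in the camera images.
- base: turntable base on the table: a round grey casting, 250 mm across (272 mm at the foot), origin at the centre of its underside, z up. Its flat top plate lies 34 mm above the origin, with a rim 4 mm high and 6 mm wide round its edge. Four white nylon ball cups, 33 mm across, are set flush in it 70 mm from the axis, a quarter turn apart: empty at -x of this frame, each with a ball home at +x, +y and -y
- boss (a point): centre of the top of the bored steel boss in the middle of the plate, 38 mm across, standing 4 mm above the plate
- cup (a point): centre of the mouth of the empty ball cup, level with the plate's top (34 mm above the table). Four springy lips at the mouth, flush with the plate and 2 mm thick, narrow its 22 mm bore to 16.4 mm. A ball rolled over it drops 4 mm and rests on the lips, centre 6 mm and top 16 mm above the plate; about 6 to 9 N from above forces it through
- cup_floor (a point): centre of the flat rigid floor of the empty cup, 15.5 mm below the plate's top. A ball fully home rests on it, its centre 5.5 mm below the plate and its top 4.5 mm above the plate, like the three other balls
- ball_center (a point): centre of the loose steel bearing ball, 20 mm across, about 33 g. It starts on the plate (centre 10 mm above the plate), 25 to 75 mm from the empty cup with nothing between, and comes to rest soon after it is no longer pushed
- wheel_head: the turntable's head, lying upside down beside the base: an aluminium disc 260 mm across and 11 mm thick with a steel spindle standing up to 48 mm; leave it alone. Origin at the centre of its underside
- paddle: flat wooden clay paddle, 265 mm long, 42 mm wide, 8 mm thick, lying on the table; leave it alone. Its x axis runs along it to the blade's round end, origin on the table at the middle of its length
- ball_tool: wooden ball, 44 mm across, on a stick reaching 170 mm from the ball's centre, lying on the table; leave it alone. Origin on the table under the ball's centre
- grease_tin: round metal grease tin with a lid, 75 mm across, 48 mm high; leave it alone. Origin at the centre of its underside

How it is judged:
By the outcome, as a careful person would: the job done as asked, in the order asked, and still so for the second after the job is handed in, with the robot touching nothing.
It also fails if it takes over 45 s, if anything falls off the work surface, if the arm or the gripper's body presses on something with over 40 N, if the wrist force passes 120 N, or if a joint passes its speed limit or range.

## Robot

A 7-joint arm with a two-finger parallel gripper is mounted at the origin on the work surface. World frame = base frame: x ahead of the robot, y to its left, z up, the work surface at z = 0. Lengths are in mm, angles in degrees, forces in N, time in s.
With the tool pointing down it reaches from about 425 to 925 mm from the base axis. Payload 6.8 kg.
Tool frame: the origin (TCP) lies midway between the tips of the shut fingers; the grasp point (between the pads) lies 19 mm behind it; z points along the fingers, y is the line along which they close (so a half turn about z gives the same grasp; the last joint's range is limited). The gripper opens to 88 mm and grips with 3 to 60 N. Pads are 20 mm wide; open, the fingers measure 115 mm over their backs; the gripper's body (75 mm by 178 mm) begins 61 mm behind the grasp point.
Start: joints at [-78.214, 27.33, 1.283, 89.118, -0.659, 63.558, -4.761], TCP at [208.352, 642.057, 201.064] pointing down, gripper open.
Joint ranges: [-169.35, 169.35], [-19.33, 120.38], [-80.79, 83.38], [13.8, 139.57], [-78.32, 258.32], [9.67, 109.79], [-169.56, 169.56]. Speed limits (degrees/s): [136.94, 136.94, 180, 180, 180, 180, 180].

## Interface

Orientations are given as [roll, pitch, yaw] about the fixed x, y, z axes, in that order (R = Rz(yaw) Ry(pitch) Rx(roll)).
In Python, from station import env, viewer gives the robot as it stands. The module is installed in compiled form; this text tells all that it offers.
- The arm moves only by the tool apply_moves, never from a script. Its argument "commands" is text: rows parted by semicolons, each of 7 numbers parted by spaces: the closure, from -1 (fully open) to 1 (shut), so that 0 is half open, then the shift along the world's x, y, z normalised to -1 to 1, where 1 is 3 cm, then the turn, a rotation vector about the world's x, y, z normalised to -1 to 1, where 1 is 5 degrees. A call has 1 to 5 rows; each row shifts and turns the commanded pose from where the row before left it; what a row does not reach is not made up. A row lasts 1/10 s, in which the tool goes at most 50 mm and 8.59 degrees, less where a joint would pass 70% of its speed; a pose out of reach is approached as far as the arm can. A call with a number of a shift or a turn outside -1 to 1 is refused whole. A call with a gripper value outside its range is refused whole. The fingers move at their own pace and stop on an object; "force" is the grip in N (left out, the last holds). Time passes only in rows, so rows that do not move let the fingers close. It gives the time, the measured TCP pose, the force, the opening and the grip force at its end, in the units of the state.
- env.sense(): the state, without advancing time (a new reading comes with each control period).
- viewer.grab_frame(name): name is "scene" or "top" or "wrist"; returns (picture, depth): 400x640x3 uint8, blue, green, red; 400x640 float32, mm along the optical axis (not along the pixel's ray), 0 where there is no reading.
- viewer.camera_params(name): a dict with "K" (3x3 intrinsics, pixels), "R" (3x3) and "t" (3): a world point X has camera coordinates R X + t; the wrist camera has in their place "hand_eye" (4x4, takes a point from camera to tool coordinates, whose origin is the TCP and whose axes are the flange's). Camera axes: x right, y down, z forward; pixel columns grow to the right and rows downward; lengths in mm; the calibration is good to about 2 mm. The wrist camera is an equidistant fisheye: a pixel r from the principal point sees the ray r / f radians off the axis. A picture is of the moment at which its call begins: read the wrist's pose just before it. camera_params takes no time and is no camera call.
- env.sign_off(): hands the job in; it is judged then, once.
The state is a dict: "time_s": time; "qpos": joint angles; "joint_vel": joint speeds; "tau": joint torques, N m; "tool_pos": TCP position; "tcp_rot": TCP orientation; "wrist_force": force on the tool from outside, world axes, zero at the start; "wrist_torque": the same for the moment, N m; "width": opening from 0.0 (shut) to 1.0 (fully open); "finger_force": force on a finger pad.
Only numpy, scipy, OpenCV 4.12 (cv2) and the standard library are available. Lean on these libraries where they do the work, as an engineer would, in place of code of your own. Each camera call takes 0.05 s, during which the arm holds its last target. There are 200 camera calls.

## Working session

There is one attempt and no reset: what is moved stays moved. The work goes in short steps, Python scripts to look and compute and a tool call to move; the robot and the scene stay as the last step left them, time stands still between calls to the robot, and variables do not carry over. Pictures are saved under pics/ and viewed, at most 12 in all, crops included, and the job is handed in when it is done.

Besides the shell and the picture viewer there is one more tool, called after ">>>" as a command line: name --argument value ..., lists and objects as JSON in quotes. apply_moves: Moves the arm, as the interface text tells. Its arguments: {"type":"object","properties":{"commands":{"type":"string"},"force":{"type":"number"}},"required":["commands"]}

```bash
mkdir -p pics
python3 - <<'E'
from station import env, viewer
import cv2,numpy as np
s=env.sense(); print({k:np.round(v,3) for k,v in s.items()})
for n in("scene","top"):
    im,d=viewer.grab_frame(n); cv2.imwrite(f"pics/{n}0.png",im); np.save(f"{n}0.npy",d)
    p=viewer.camera_params(n); print(n,{k:np.round(v,3).tolist() for k,v in p.items()})
print(viewer.camera_params("wrist"))
E
```

```text
{'time_s': np.float64(0.0), 'qpos': array([-78.213,  27.375,   1.281,  89.177,  -0.658,  63.559,  -4.761]), 'joint_vel': array([-0.016,  0.018, -0.033,  0.04 ,  0.032,  0.094,  0.016]), 'tau': array([-1.0000e-03, -5.8284e+01,  1.5340e+00, -2.7262e+01, -5.4000e-02,
        1.7000e-02,  0.0000e+00]), 'tool_pos': array([208.201, 641.416, 200.101]), 'tcp_rot': array([-1.79897e+02,  9.00000e-03,  1.62020e+02]), 'wrist_force': array([-0.301,  0.348, -0.035]), 'wrist_torque': array([-0.052, -0.023,  0.021]), 'finger_force': np.float64(0.0), 'width': np.float64(1.003)}
scene {'K': [[377.813, 0.0, 318.179], [0.0, 377.813, 196.414], [0.0, 0.0, 1.0]], 'R': [[-0.744, 0.668, -0.019], [0.461, 0.492, -0.738], [-0.484, -0.558, -0.674]], 't': [354.325, -191.265, 1327.652]}
top {'K': [[399.702, 0.0, 320.476], [0.0, 399.702, 201.717], [0.0, 0.0, 1.0]], 'R': [[-0.019, -1.0, -0.0], [-0.988, 0.019, -0.153], [0.153, -0.003, -0.988]], 't': [32.24, 460.153, 1115.627]}
{'K': array([[309.70691629,   0.        , 320.83538562],
       [  0.        , 309.70691629, 198.21990815],
       [  0.        ,   0.        ,   1.        ]]), 'hand_eye': array([[ 2.55127513e-04, -9.70813793e-01, -2.39834347e-01,
         6.56309915e+01],
       [ 9.99999219e-01, -4.58064154e-05,  1.24918227e-03,
         9.12705960e-01],
       [-1.22370933e-03, -2.39834478e-01,  9.70813023e-01,
        -1.84324160e+02],
       [ 0.00000000e+00,  0.00000000e+00,  0.00000000e+00,
         1.00000000e+00]])}
```

View pics/top0.png

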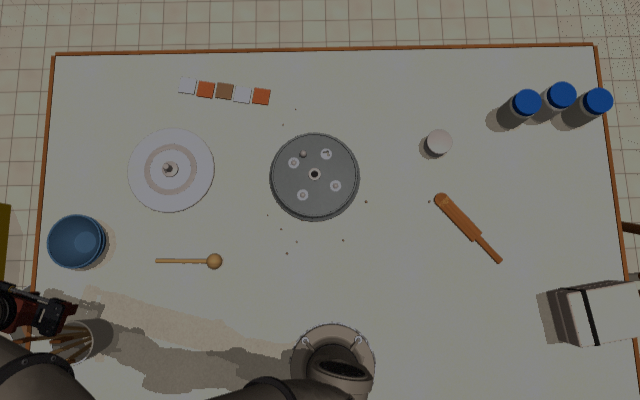

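The top view shows the base around (314,176), with its boss at (314,174). The cups are at about (294,162), (326,154), (336,186) and (303,195), and the loose ball is near (303,153). I'll enlarge this area and compute positions.

```bash
cat > h.py <<'E'
import numpy as np,cv2
from station import env,viewer
from scipy.spatial.transform import Rotation as Ro
def ray(name,uv,z,s=None):
    p=viewer.camera_params(name);K=p["K"];u=np.array([(uv[0]-K[0,2])/K[0,0],(uv[1]-K[1,2])/K[1,1]])
    if name=="wrist":
        r=np.linalg.norm(u)+1e-9; dc=np.r_[u/r*np.sin(r),np.cos(r)]
        T=np.eye(4);T[:3,:3]=Ro.from_euler('xyz',s["tcp_rot"],degrees=True).as_matrix();T[:3,3]=s["tool_pos"]
        M=T@p["hand_eye"];d=M[:3,:3]@dc;c=M[:3,3]
    else:
        d=p["R"].T@np.r_[u,1];c=-p["R"].T@p["t"]
    return c+d*(z-c[2])/d[2]
E
python3 - <<'E'
from h import *
im=cv2.imread("pics/top0.png");c=im[125:225,260:370]
cv2.imwrite("pics/c0.png",cv2.convertScaleAbs(cv2.resize(c,None,fx=5.5,fy=5.5,interpolation=cv2.INTER_CUBIC),alpha=1.5))
for n,uv,z in(("boss",(314,174),38),("294",(294,162),34),("326",(326,154),34),("336",(336,186),34),("303",(303,195),34),("ball",(303,153),44)):print(n,ray("top",uv,z).round(1))
E
```

```text
boss [542.1  40.5  38. ]
294 [580.1  98.5  34. ]
326 [602.5   4.3  34. ]
336 [506.2 -22.6  34. ]
303 [481.6  73.4  34. ]
ball [604.   71.4  44. ]
```

View pics/c0.png

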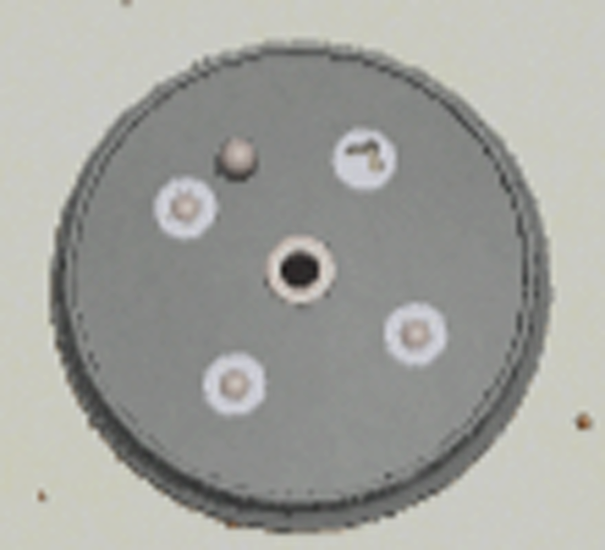

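The empty cup, with dark slots, is the upper right one, at crop (364,158), so world (602,4). The loose ball is at crop (238,158), world about (602,71). The push is therefore nearly straight along -y. I'll move above it and turn the tool to yaw 180, so the fingers straddle the ball along the direction of travel.

>>> apply_moves --commands "0.4 0.65 -1 0 0 0 0.18;0.4 0.65 -1 0 0 0 0.18;0.4 0.65 -1 0 0 0 0.18;0.4 0.65 -1 0 0 0 0.18;0.4 0.65 -1 0 0 0 0.18" --force 20

```text
time_s: 0.6
tool_pos: [306.4, 490.4, 200.7]
tcp_rot: [-180.0, -0.0, 166.6]
wrist_force: [1.5, 0.7, 0.1]
width: 0.582
finger_force: 0.0
```

>>> apply_moves --commands "0.4 0.65 -1 0 0 0 0.18;0.4 0.65 -1 0 0 0 0.18;0.4 0.65 -1 0 0 0 0.18;0.4 0.65 -1 0 0 0 0.18;0.4 0.65 -1 0 0 0 0.18"

```text
time_s: 1.1
tool_pos: [403.8, 340.5, 200.8]
tcp_rot: [-180.0, -0.0, 171.1]
wrist_force: [0.5, -0.2, 0.3]
width: 0.302
finger_force: 0.0
```

>>> apply_moves --commands "0.4 0.65 -1 0 0 0 0.18;0.4 0.65 -1 0 0 0 0.18;0.4 0.65 -1 0 0 0 0.18;0.4 0.65 -1 0 0 0 0.18;0.4 0.65 -1 0 0 0 0.18"

```text
time_s: 1.6
tool_pos: [501.2, 190.6, 200.8]
tcp_rot: [-180.0, -0.0, 175.6]
wrist_force: [0.6, 0.0, -0.3]
width: 0.296
finger_force: 0.0
```

>>> apply_moves --commands "0.4 0.65 -1 0 0 0 0.18;0.4 0.65 -1 0 0 0 0.18;0.4 0.65 -1 0 0 0 0.18;0.4 0.65 -1 0 0 0 0.18;0.4 0 0 0 0 0 0"

```text
time_s: 2.1
tool_pos: [580.6, 66.1, 200.9]
tcp_rot: [-179.8, 0.0, 178.7]
wrist_force: [0.3, -0.5, 0.6]
width: 0.298
finger_force: 0.0
```

Run:
```python
from h import *
s=env.sense(); print({k:np.round(s[k],2) for k in("time_s","tool_pos","tcp_rot","wrist_force","width","qpos")})
im,d=viewer.grab_frame("wrist"); cv2.imwrite("pics/w1.png",im)
```

```text
{'time_s': np.float64(2.1), 'tool_pos': array([580.63,  66.11, 200.87]), 'tcp_rot': array([-1.7984e+02,  5.0000e-02,  1.7870e+02]), 'wrist_force': array([ 0.3 , -0.47,  0.6 ]), 'width': np.float64(0.3), 'qpos': array([-24.62,  19.03,  15.04, 102.76,  -5.47,  58.92,  81.17])}
```

View pics/w1.png

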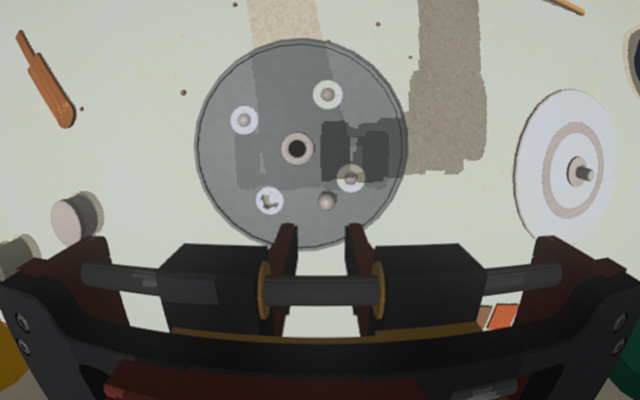

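The wrist view shows the empty cup at (269,201), the loose ball at (327,201) and the boss at (297,148). The fingers are just below them in the picture. I'll refine these with masks.

Run:
```python
from h import *
s=dict(tool_pos=[580.63,66.11,200.87],tcp_rot=[-179.84,.05,178.70])
def cups(im,name,seeds,thr):
    g=im.min(2) if thr else im
    for n,uv,z in seeds:
        u,v=uv;w=15 if name=="wrist" else 9
        m=(g[v-w:v+w,u-w:u+w]>thr).astype(np.uint8)
        c=max(cv2.findContours(m,0,2)[0],key=cv2.contourArea)
        (x,y),(a,b),_=cv2.fitEllipse(cv2.convexHull(c)) if len(c)>5 else ((w,w),(0,0),0)
        p=np.array([u-w+x,v-w+y]); print(name,n,p.round(1),round(a,1),round(b,1),ray(name,p,z,s).round(1))
w=cv2.imread("pics/w1.png");t=cv2.imread("pics/top0.png")
cups(w,"wrist",[("cup",(269,201),34),("c+y?",(328,95),34),("c",(244,120),34),("boss",(297,148),38)],150)
cups(t,"top",[("cup",(326,154),34),("opp",(303,195),34),("c",(336,186),34),("boss",(314,174),38)],110)
print("ball",ray("wrist",(327,201),44,s).round(1))
hsv=w[190:213,314:342].astype(int); print(hsv[...,2]-hsv[...,0])
```

```text
wrist cup [269.2 200.2] 27.6 28.9 [603.4   5.6  34. ]
wrist c+y? [327.4  94.2] 29.1 29.8 [482.8  76.7  34. ]
wrist c [243.9 119.6] 28.2 29.3 [507.6 -19.4  34. ]
wrist boss [296.4 148.4] 30.2 30.4 [543.1  40.6  38. ]
top cup [325.7 153.6] 10.3 11.2 [603.6   5.1  34. ]
top opp [302.2 194.4] 10.8 11.6 [483.4  75.6  34. ]
top c [335.2 185.4] 11.0 11.6 [508.1 -20.3  34. ]
top boss [314.3 173.4] 11.4 11.8 [543.8  39.7  38. ]
ball [603.3  73.7  44. ]
[[-3 -3 -2 -2 -2 -2 -2 -2 -2 -3 -3 -3 -3 -2 -2 -3 -3 -4 -4 -2 -4 -3 -4 -3
  -3 -4 -3 -2]
 [-2 -3 -2 -2 -2 -2 -1 -2 -3 -3 -2 -2 -3 -2 -2 -2 -3 -3 -3 -3 -3 -4 -4 -4
  -3 -3 -3 -3]
 [-3 -3 -2 -2 -2 -2 -3 -2 -2 -1  0  0  0 -1  0 -1 -2 -1 -2 -2 -4 -3 -3 -3
  -3 -3 -3 -3]
 [-3 -2 -3 -3 -2 -3 -3 -2  1  2  4  5  5  4  3  2  0 -1 -3 -3 -2 -4 -3 -2
  -3 -3 -4 -4]
 [-3 -2 -2 -2 -3 -2 -3  0  5  7  8  9  9  8  8  7  5  2 -1 -3 -3 -3 -3 -3
  -3 -3 -4 -4]
 [-1  0 -1 -1 -2 -2  1  6  9  8  9 11  9 10 10  8  7  6  3  0 -3 -3 -2 -4
  -3 -4 -4 -3]
 [-2 -2 -1 -2 -3  0  6  9 10 11 11 10 11 11 11 10  9  8  6  3 -1 -3 -2 -2
  -4 -4 -3 -3]
 [-3 -2 -3 -3 -1  4  9 10 12 
[... 695 characters left out ...]
3  2  9 12 14 13 13 14 15 16 15 15 14 12 12 12  8  2 -3 -3 -4
  -3 -3 -3 -4]
 [-3 -4 -4 -4 -2  4  9 13 14 14 15 14 14 15 14 14 14 12 10  4 -1 -2 -3 -3
  -2 -2 -3 -3]
 [-3 -4 -4 -3 -3  0  4 10 13 14 14 14 14 14 13 13 13  9  6  0 -3 -3 -3 -3
  -3 -3 -2 -2]
 [-3 -3 -3 -3 -3 -3 -2  5  9 12 13 13 13 13 12 12 10  5  1 -2 -3 -3 -2 -3
  -3 -3 -2 -2]
 [-3 -3 -3 -3 -4 -3 -3  0  4  7  8  9 10 10  9  7  4  0 -2 -4 -5 -4 -2 -2
  -3 -3 -3 -3]
 [-3 -3 -3 -2 -3 -4 -3 -3 -2 -2  1  2  3  2  1  0 -2 -3 -3 -4 -3 -3 -3 -3
  -3 -3 -3 -3]
 [-2 -3 -3 -3 -3 -3 -2 -4 -4 -3 -3 -2 -3 -2 -3 -3 -3 -3 -3 -3 -3 -2 -3 -2
  -3 -3 -4 -3]
 [-3 -3 -2 -4 -3 -2 -3 -4 -3 -3 -3 -3 -3 -3 -3 -3 -3 -2 -4 -3 -3 -3 -3 -3
  -3 -4 -3 -3]]
```

>>> apply_moves --commands "0.23 0.25 0.08 -0.9 0 0 0.1;0.23 0.25 0.08 -0.9 0 0 0.1;0.23 0.25 0.07 -0.9 0 0 0;0.23 0 0 0 0 0 0;0.23 0 0 0 0 0 0"

```text
time_s: 2.65
tool_pos: [600.5, 79.9, 120.1]
tcp_rot: [180.0, -0.1, -179.8]
wrist_force: [0.9, 0.6, 0.5]
width: 0.382
finger_force: 0.0
```

>>> apply_moves --commands "0.23 0.08 -0.22 -0.5 0 0 0;0.23 0 0 -0.6 0 0 0;0.23 0 0 0 0 0 0;0.23 0 0 0 0 0 0"

```text
time_s: 3.05
tool_pos: [603.8, 72.1, 87.5]
tcp_rot: [180.0, 0.0, -179.9]
wrist_force: [0.4, -0.7, -0.2]
width: 0.387
finger_force: 0.0
```

Run:
```python
from h import *
s=env.sense(); print({k:np.round(s[k],2) for k in("time_s","tool_pos","tcp_rot","wrist_force","width")})
im,d=viewer.grab_frame("wrist"); 
cv2.imwrite("pics/w2.png",cv2.resize(im[130:330,170:470],None,fx=2.4,fy=2.4))
```

```text
{'time_s': np.float64(3.05), 'tool_pos': array([603.83,  72.13,  87.53]), 'tcp_rot': array([ 1.8000e+02,  1.0000e-02, -1.7989e+02]), 'wrist_force': array([ 0.43, -0.74, -0.24]), 'width': np.float64(0.39)}
```

View pics/w2.png

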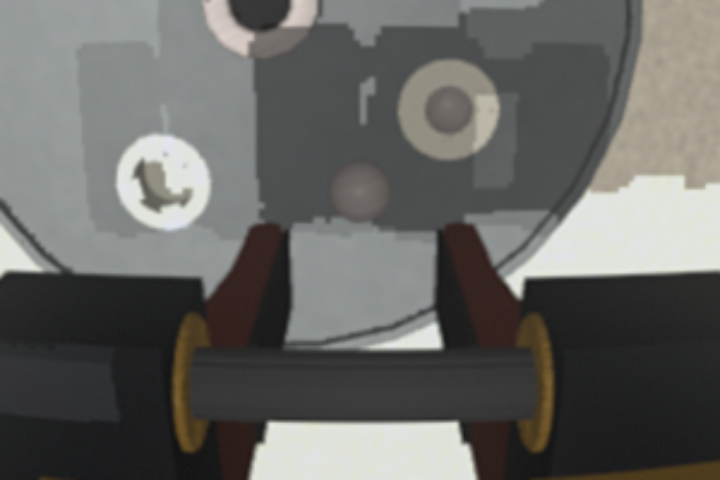

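At close range the ball is at crop (360,191), centred between the fingers. The empty cup is at crop (163,182). I'll check both numerically.

Run:
```python
from h import *
s=dict(tool_pos=[603.83,72.13,87.53],tcp_rot=[180,0.01,-179.89])
for p,z in(((360,191),44),((163,182),34),((449,110),34)): print(ray("wrist",(170+p[0]/2.4-.3,130+p[1]/2.4-.3),z,s).round(1))
```

```text
[603.6  72.6  44. ]
[603.6   5.6  34. ]
[579.  101.5  34. ]
```

>>> apply_moves --commands "0.23 0 0 -0.6 0 0 0;0.23 0 0 -0.6 0 0 0;0.23 0 0 -0.3 0 0 0;0.23 0 0 0 0 0 0;0.23 0 0 0 0 0 0" --force 5

```text
time_s: 3.6
tool_pos: [604.3, 72.4, 42.9]
tcp_rot: [180.0, 0.1, -179.9]
wrist_force: [0.9, -0.4, -0.6]
width: 0.383
finger_force: 0.0
```

>>> apply_moves --commands "0.4 0 0 0 0 0 0;0.45 0 0 0 0 0 0;0.45 0 0 0 0 0 0;0.45 0 0 0 0 0 0"

```text
time_s: 4.0
tool_pos: [603.9, 72.4, 42.4]
tcp_rot: [180.0, 0.0, -179.9]
wrist_force: [-0.2, -0.6, 0.5]
width: 0.279
finger_force: 0.0
```

>>> apply_moves --commands "0.45 0 -0.1 0 0 0 0;0.45 0 -0.2 0 0 0 0;0.45 0 -0.2 0 0 0 0;0.45 0 -0.2 0 0 0 0;0.45 0 -0.2 0 0 0 0"

```text
time_s: 4.5
tool_pos: [603.7, 44.4, 42.1]
tcp_rot: [-180.0, -0.0, -179.9]
wrist_force: [-0.2, -0.1, 0.4]
width: 0.276
finger_force: 0.0
```

>>> apply_moves --commands "0.45 0 -0.2 0 0 0 0;0.45 0 -0.2 0 0 0 0;0.45 0 -0.2 0 0 0 0;0.45 0 -0.2 0 0 0 0;0.45 0 -0.1 0 0 0 0"

```text
time_s: 5.0
tool_pos: [603.7, 17.4, 42.1]
tcp_rot: [-180.0, -0.0, -179.9]
wrist_force: [-0.4, -0.3, -0.3]
width: 0.276
finger_force: 0.0
```

Run:
```python
from h import *
s=env.sense(); print({k:np.round(s[k],2) for k in("time_s","tool_pos","tcp_rot","wrist_force","width")})
im,d=viewer.grab_frame("wrist"); 
cv2.imwrite("pics/w3.png",cv2.resize(im[130:330,170:470],None,fx=2.4,fy=2.4))
```

```text
{'time_s': np.float64(5.0), 'tool_pos': array([603.73,  17.42,  42.07]), 'tcp_rot': array([-179.98,   -0.  , -179.92]), 'wrist_force': array([-0.38, -0.34, -0.35]), 'width': np.float64(0.28)}
```

View pics/w3.png

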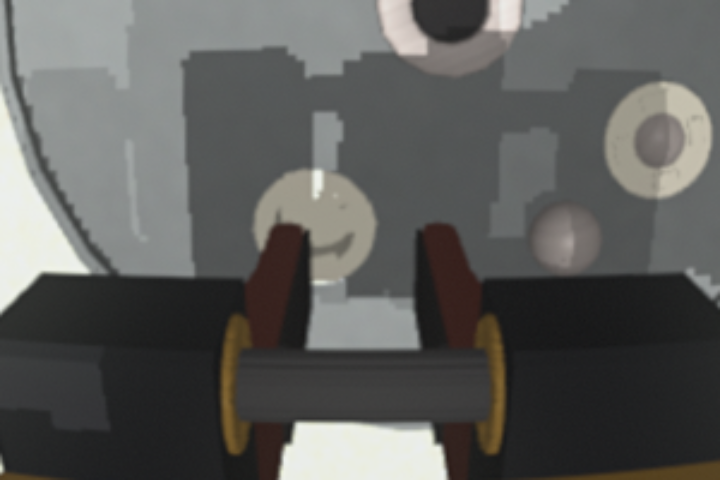

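Run:
```python
from h import *
s=dict(tool_pos=[603.73,17.42,42.07],tcp_rot=[-179.98,0,-179.92])
for p,z in(((565,238),44),((315,226),34),((659,140),34),((450,7),38)): print(ray("wrist",(170+p[0]/2.4-.3,130+p[1]/2.4-.3),z,s).round(1))
# where TCP and finger tips project
p=viewer.camera_params("wrist");K=p["K"];E=np.linalg.inv(p["hand_eye"])
for q in([0,0,0],[10,0,0],[-10,0,0],[10,-12,0],[10,12,0],[0,0,-19],[10,12,-19]):
    c=E[:3,:3]@q+E[:3,3];th=np.arctan2(np.hypot(c[0],c[1]),c[2]);u=c[:2]/np.hypot(*c[:2])*th*K[0,0]+K[:2,2]
    print(q,((u-[170,130])*2.4).round())
im,d=viewer.grab_frame("scene");cv2.imwrite("pics/s3.png",im)
sp=viewer.camera_params("scene");c=sp["R"]@[603,40,45]+sp["t"];u=(sp["K"]@c/c[2])[:2];print(u)
x,y=u.astype(int);cv2.imwrite("pics/s3c.png",cv2.resize(im[y-60:y+50,x-70:x+70],None,fx=5,fy=5,interpolation=2))
```

```text
[603.7  72.6  44. ]
[603.4   5.6  34. ]
[578.9 101.5  34. ]
[544.   40.6  38. ]
[0, 0, 0] [357. 237.]
[10, 0, 0] [357. 200.]
[-10, 0, 0] [357. 272.]
[10, -12, 0] [311. 200.]
[10, 12, 0] [404. 200.]
[0, 0, -19] [357. 263.]
[10, 12, -19] [408. 223.]
[291.99115264 224.60549312]
```

View pics/s3c.png

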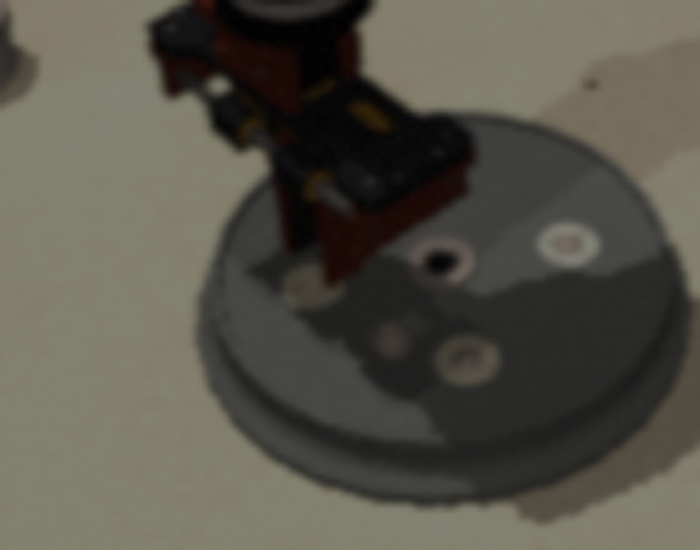

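The ball did not move. It is still at (603.7, 72.6), while the fingers passed over to y≈17. The fingertips must therefore end higher than the TCP suggests, so I'll measure their height with wrist depth.

Run:
```python
from h import *
s=env.sense();im,d=viewer.grab_frame("wrist");print(s["tool_pos"].round(1),round(s["time_s"],2))
p=viewer.camera_params("wrist");K=p["K"];H=p["hand_eye"]
v,u=np.mgrid[200:300,250:400];dz=d[200:300,250:400]
a=np.stack([(u-K[0,2])/K[0,0],(v-K[1,2])/K[1,1]],-1);r=np.linalg.norm(a,axis=-1)+1e-9
dc=np.concatenate([a/r[...,None]*np.sin(r)[...,None],np.cos(r)[...,None]],-1)
P=(dc/dc[...,2:]*dz[...,None])@H[:3,:3].T+H[:3,3]
for vv in range(222,260,3):
    print(vv,[tuple(P[vv-200,uu-250].round().astype(int)) for uu in (276,284,290,294,354,360,366)])
m=(dz>0)&(P[...,2]<-8);print(P[m][:,2].max(), np.sort(P[m][:,2])[-20:].round(1))
```

```text
[603.7  17.7  42.1] 5.1
222 [(np.int64(2), np.int64(-28), np.int64(7)), (np.int64(1), np.int64(-23), np.int64(10)), (np.int64(-4), np.int64(-21), np.int64(24)), (np.int64(-3), np.int64(-18), np.int64(23)), (np.int64(1), np.int64(23), np.int64(9)), (np.int64(2), np.int64(27), np.int64(7)), (np.int64(2), np.int64(31), np.int64(7))]
225 [(np.int64(0), np.int64(-28), np.int64(6)), (np.int64(12), np.int64(-19), np.int64(-27)), (np.int64(11), np.int64(-15), np.int64(-27)), (np.int64(12), np.int64(-13), np.int64(-28)), (np.int64(12), np.int64(19), np.int64(-28)), (np.int64(0), np.int64(27), np.int64(7)), (np.int64(-1), np.int64(31), np.int64(8))]
228 [(np.int64(-3), np.int64(-28), np.int64(8)), (np.int64(11), np.int64(-18), np.int64(-31)), (np.int64(11), np.int64(-15), np.int64(-32)), (np.int64(11), np.int64(-13), np.int64(-30)), (np.int64(11), np.int64(19), np.int64(-32)), (np.int64(11), np.int64(22), np.int64(-30)), (np.int64(-2), np.int64(31), np.int64(7))]
231 [(np.int64(-5), np.int64(-29), np.int64(8)), (np.int64(12), np.int64(-17), np.int64(-37)), (np.int64(12), np.int64(-15), np.int6
[... 2513 characters left out ...]
p.int64(-14), np.int64(-65)), (np.int64(10), np.int64(-12), np.int64(-63)), (np.int64(8), np.int64(-11), np.int64(-58)), (np.int64(11), np.int64(15), np.int64(-66)), (np.int64(12), np.int64(18), np.int64(-66)), (np.int64(11), np.int64(20), np.int64(-65))]
258 [(np.int64(11), np.int64(-17), np.int64(-68)), (np.int64(11), np.int64(-14), np.int64(-68)), (np.int64(10), np.int64(-12), np.int64(-65)), (np.int64(7), np.int64(-11), np.int64(-59)), (np.int64(11), np.int64(15), np.int64(-68)), (np.int64(12), np.int64(17), np.int64(-69)), (np.int64(11), np.int64(20), np.int64(-69))]
-8.041952465527629 [-8.8 -8.6 -8.6 -8.6 -8.6 -8.5 -8.5 -8.5 -8.5 -8.5 -8.4 -8.3 -8.3 -8.2
 -8.2 -8.2 -8.1 -8.1 -8.1 -8. ]
```

Run:
```python
from h import *
sp=viewer.camera_params("scene")
for z in(42,50,55,61,68):
  o=[]
  for X in([593.,30.4,z],[613.,30.4,z],[603.7,30.4,z],[593,43,z],[613,43,z],[613,5,z]):
    c=sp["R"]@X+sp["t"];u=(sp["K"]@c/c[2])[:2];o.append(((u-[221,164])*5).round().astype(int).tolist())
  print(z,o)
```

```text
42 [[359, 288], [329, 307], [343, 298], [374, 301], [344, 320], [299, 281]]
50 [[358, 277], [328, 296], [342, 287], [373, 290], [343, 309], [298, 270]]
55 [[357, 271], [327, 289], [341, 281], [372, 283], [342, 302], [297, 264]]
61 [[356, 262], [326, 281], [340, 273], [372, 275], [341, 294], [296, 256]]
68 [[355, 253], [325, 272], [339, 263], [371, 266], [340, 285], [295, 246]]
```

Both the depth reading (about -26 mm in the tool frame) and the scene view put the real tip ends about 26 mm behind the stated TCP. I'll go back over the ball and descend step by step, watching the force.

>>> apply_moves --commands "0.23 0 0.45 0 0 0 0;0.23 0 0.9 0 0 0 0;0.23 0 0.48 0 0 0 0;0.23 0 0 0 0 0 0;0.23 0 0 0 0 0 0"

```text
time_s: 5.65
tool_pos: [603.7, 73.4, 42.0]
tcp_rot: [-180.0, -0.0, -179.8]
wrist_force: [0.1, -0.0, 0.6]
width: 0.386
finger_force: 0.0
```

>>> apply_moves --commands "0.23 0 0 -0.17 0 0 0;0.23 0 0 -0.17 0 0 0;0.23 0 0 0 0 0 0"

```text
time_s: 5.95
tool_pos: [603.0, 72.1, 30.8]
tcp_rot: [-180.0, -0.1, -180.0]
wrist_force: [-1.4, 0.4, -1.3]
width: 0.388
finger_force: 0.0
```

```bash
cat >> h.py <<'E'
def look(fn=None):
    s=env.sense();im,d=viewer.grab_frame("wrist");print({k:np.round(s[k],2).tolist() for k in("time_s","tool_pos","wrist_force","width")})
    p=viewer.camera_params("wrist");K=p["K"];H=p["hand_eye"]
    v,u=np.mgrid[200:300,250:400];dz=d[200:300,250:400]
    a=np.stack([(u-K[0,2])/K[0,0],(v-K[1,2])/K[1,1]],-1);r=np.linalg.norm(a,axis=-1)[...,None]+1e-9
    dc=np.concatenate([a/r*np.sin(r),np.cos(r)],-1)
    P=(dc/dc[...,2:]*dz[...,None])@H[:3,:3].T+H[:3,3]
    m=(dz>0)&(P[...,0]>8)&(P[...,0]<16)&(abs(P[...,1])<35)&(P[...,2]<0)
    print("tip tool z",np.sort(P[m][:,2])[-12:].round(1))
    if fn: cv2.imwrite(fn,cv2.resize(im[130:330,170:470],None,fx=2.4,fy=2.4))
    return s,im
E
python3 -c "
from h import *
look('pics/w4.png')"
```

```text
{'time_s': 5.95, 'tool_pos': [603.02, 72.11, 30.85], 'wrist_force': [-1.39, 0.38, -1.27], 'width': 0.39}
tip tool z [-2.3 -2.3 -2.3 -2.2 -2.2 -2.2 -2.1 -1.9 -1.9 -1.9 -1.8 -1.6]
```

View pics/w4.png

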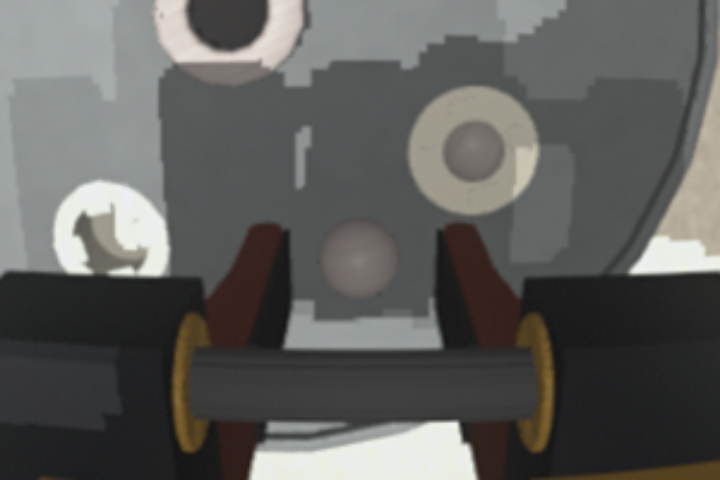

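The ball is centred between the fingers at crop (358,257). The fingertips still look short of it, so I'll keep descending gradually.

>>> apply_moves --commands "0.23 0 0 -0.17 0 0 0;0.23 0 0 -0.17 0 0 0;0.23 0 0 -0.13 0 0 0;0.23 0 0 0 0 0 0"

```text
time_s: 6.4
tool_pos: [603.2, 73.2, 17.0]
tcp_rot: [-180.0, -0.1, -179.9]
wrist_force: [0.2, 0.1, 0.0]
width: 0.385
finger_force: 0.0
```

>>> apply_moves --commands "0.4 0 0 0 0 0 0;0.45 0 0 0 0 0 0;0.45 0 0 0 0 0 0"

```text
time_s: 6.7
tool_pos: [603.9, 73.3, 18.0]
tcp_rot: [180.0, 0.0, -179.9]
wrist_force: [0.7, -0.6, 0.3]
width: 0.274
finger_force: 0.0
```

>>> apply_moves --commands "0.45 0 -0.1 0 0 0 0;0.45 0 -0.1 0 0 0 0;0.45 0 -0.1 0 0 0 0;0.45 0 0 0 0 0 0"

```text
time_s: 7.1
tool_pos: [603.8, 63.3, 17.8]
tcp_rot: [-180.0, 0.0, -179.9]
wrist_force: [-1.1, -1.5, 0.1]
width: 0.276
finger_force: 0.0
```

```bash
python3 -c "
from h import *
look('pics/w5.png')"
```

```text
{'time_s': 7.1, 'tool_pos': [603.77, 63.3, 17.83], 'wrist_force': [-1.11, -1.49, 0.09], 'width': 0.28}
tip tool z [-15.3 -15.3 -15.3 -15.2 -15.2 -15.1 -15.1 -15.1 -15.  -15.  -14.9 -14.9]
```

View pics/w5.png

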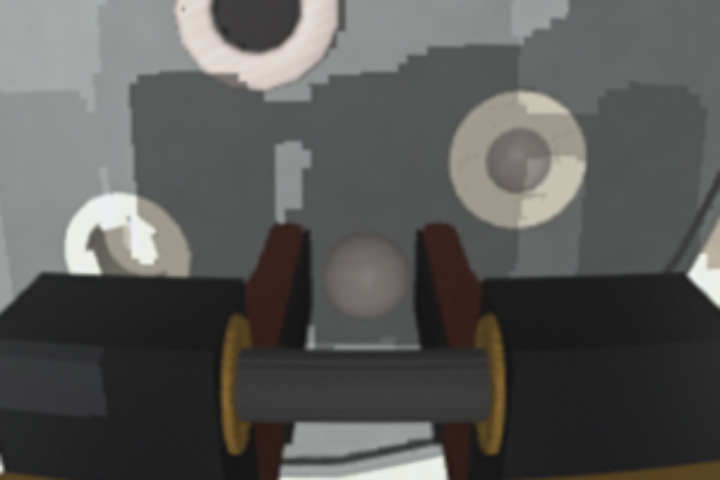

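The ball now travels with the fingers (crop 366,275, near the trailing pad). I'll lower slightly and continue.

>>> apply_moves --commands "0.45 0 0 -0.1 0 0 0;0.45 0 -0.15 0 0 0 0;0.45 0 -0.2 0 0 0 0;0.45 0 -0.2 0 0 0 0;0.45 0 -0.2 0 0 0 0"

```text
time_s: 7.65
tool_pos: [603.8, 40.9, 14.8]
tcp_rot: [-180.0, 0.0, -179.9]
wrist_force: [-0.0, 0.3, 0.1]
width: 0.274
finger_force: 0.0
```

>>> apply_moves --commands "0.45 0 -0.2 0 0 0 0;0.45 0 -0.2 0 0 0 0;0.45 0 -0.2 0 0 0 0;0.45 0 -0.15 0 0 0 0;0.45 0 -0.1 0 0 0 0"

```text
time_s: 8.15
tool_pos: [603.7, 15.6, 14.8]
tcp_rot: [-180.0, -0.0, -179.9]
wrist_force: [0.8, -0.4, 0.4]
width: 0.274
finger_force: 0.0
```

>>> apply_moves --commands "0.45 0 -0.1 0 0 0 0;0.45 0 -0.1 0 0 0 0;0.45 0 -0.1 0 0 0 0;0.45 0 0 0 0 0 0;0.45 0 0 0 0 0 0"

```text
time_s: 8.65
tool_pos: [603.8, 7.0, 14.8]
tcp_rot: [-180.0, 0.0, -179.9]
wrist_force: [0.2, -0.1, 0.8]
width: 0.279
finger_force: 0.6
```

```bash
python3 -c "
from h import *
look('pics/w6.png')"
```

```text
{'time_s': 8.65, 'tool_pos': [603.78, 6.97, 14.78], 'wrist_force': [0.17, -0.08, 0.83], 'width': 0.28}
tip tool z [-18.3 -18.2 -18.2 -18.2 -18.2 -18.1 -18.1 -18.1 -18.1 -18.1 -18.  -18. ]
```

View pics/w6.png

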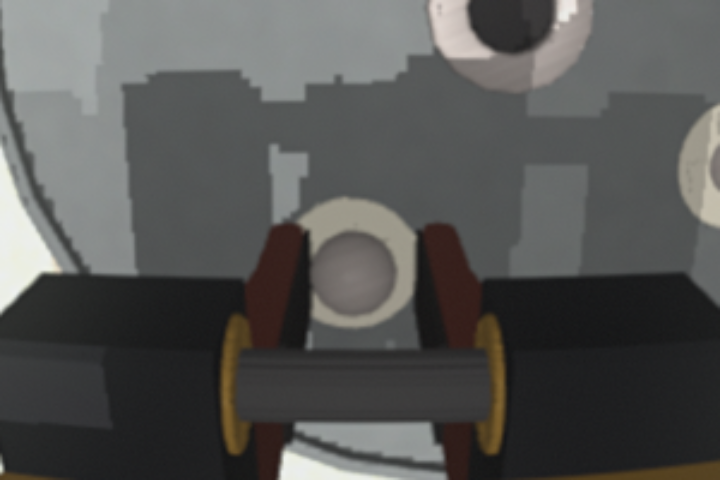

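The ball is at crop (353,272), over the empty cup centred near (357,262), and sits against the leading finger. I'll check its height with depth to see if it has dropped.

```bash
cat >> h.py <<'E'
def balltop(s,d,c,r=60):
    p=viewer.camera_params("wrist");K=p["K"];M=np.eye(4);M[:3,:3]=Ro.from_euler('xyz',s["tcp_rot"],degrees=True).as_matrix();M[:3,3]=s["tool_pos"];M=M@p["hand_eye"]
    v,u=np.mgrid[0:400,0:640];a=np.stack([(u-K[0,2])/K[0,0],(v-K[1,2])/K[1,1]],-1);rr=np.linalg.norm(a,axis=-1)[...,None]+1e-9
    dc=np.concatenate([a/rr*np.sin(rr),np.cos(rr)],-1);P=(dc/dc[...,2:]*d[...,None])@M[:3,:3].T+M[:3,3]
    m=((u-c[0])**2+(v-c[1])**2<12**2)&(d>0)
    Q=P[m]; A=np.c_[2*Q,np.ones(len(Q))];x=np.linalg.lstsq(A,(Q**2).sum(1),rcond=None)[0]
    print("sphere c",x[:3].round(1),"r",np.sqrt(x[3]+x[:3]@x[:3]).round(1),"topz",np.percentile(Q[:,2],98).round(1))
    return P
E
python3 -c "
from h import *
s=env.sense();im,d=viewer.grab_frame('wrist')
balltop(s,d,(170+353/2.4,130+272/2.4))
for z in(40,44):print(ray('wrist',(170+353/2.4-.3,130+272/2.4-.3),z,s).round(1))
print(ray('wrist',(170+357/2.4-.3,130+262/2.4-.3),34,s).round(1))"
```

```text
sphere c [602.    6.   43.7] r 6.5 topz 50.3
[603.4   6.   40. ]
[601.7   6.   44. ]
[603.2   6.9  34. ]
```

The ball's top is at z≈50.3, centred at (603.4, 6.0), so it has dropped and rests on the lips. I'll open a little, lift well clear and shut the fingers.

>>> apply_moves --commands "0.3 0 0 0 0 0 0;0.3 0 0 0 0 0 0;0.3 0 0 0.5 0 0 0;0.3 0 0 1 0 0 0;1 0 0 0.5 0 0 0" --force 60

```text
time_s: 9.25
tool_pos: [605.1, 7.4, 77.7]
tcp_rot: [180.0, 0.2, -179.9]
wrist_force: [-0.0, -0.5, 0.7]
width: 0.296
finger_force: 0.0
```

>>> apply_moves --commands "1 0 0 0 0 0 0;1 0 0 0 0 0 0;1 0 0 0 0 0 0;1 0 0 0 0 0 0"

```text
time_s: 9.65
tool_pos: [602.9, 7.3, 73.7]
tcp_rot: [-180.0, -0.1, -179.9]
wrist_force: [-0.8, -0.8, 0.2]
width: 0.0
finger_force: 0.0
```

```bash
python3 -c "
from h import *
s,im=look('pics/w7.png');print(s['tcp_rot'],s['finger_force'])"
```

```text
{'time_s': 9.65, 'tool_pos': [602.94, 7.28, 73.67], 'wrist_force': [-0.75, -0.78, 0.24], 'width': 0.0}
tip tool z [-23.3 -23.2 -23.2 -23.  -22.9 -22.8 -22.7 -22.7 -22.7 -22.6 -22.6 -22.4]
[-1.79989995e+02 -1.09350159e-01 -1.79873149e+02] 0.0
```

View pics/w7.png

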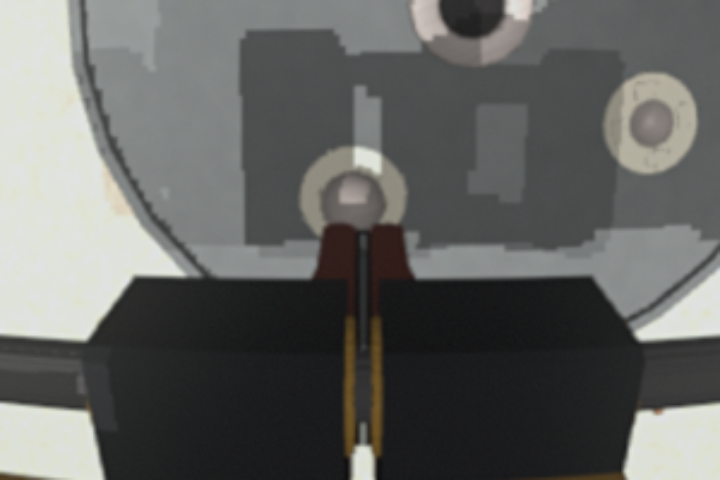

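The fingers are shut just above the ball, which shows at crop (353,202). I'll correct y slightly and creep down, watching the force.

>>> apply_moves --commands "1 0.02 -0.04 0 0 0 0;1 0 0 -0.03 0 0 0;1 0 0 -0.03 0 0 0;1 0 0 -0.03 0 0 0;1 0 0 0 0 0 0"

```text
time_s: 10.2
tool_pos: [604.2, 6.1, 71.9]
tcp_rot: [180.0, -0.0, -179.9]
wrist_force: [-0.0, 0.7, 0.1]
width: 0.008
finger_force: 0.0
```

>>> apply_moves --commands "1 0 0 -0.3 0 0 0;1 0 0 -0.3 0 0 0;1 0 0 -0.2 0 0 0;1 0 0 0 0 0 0"

```text
time_s: 10.6
tool_pos: [603.3, 6.0, 46.6]
tcp_rot: [-180.0, -0.1, -179.9]
wrist_force: [0.1, 1.0, -0.4]
width: 0.004
finger_force: 0.0
```

>>> apply_moves --commands "1 0 0 -0.2 0 0 0;1 0 0 -0.1 0 0 0;1 0 0 -0.1 0 0 0;1 0 0 0 0 0 0"

```text
time_s: 11.0
tool_pos: [604.1, 6.0, 35.7]
tcp_rot: [-180.0, -0.0, -179.9]
wrist_force: [-0.5, -0.5, -0.2]
width: 0.005
finger_force: 0.0
```

```bash
python3 -c "
from h import *
s,im=look('pics/w8.png');print(s['tcp_rot'],s['finger_force'])"
```

```text
{'time_s': 11.0, 'tool_pos': [604.1, 6.04, 35.69], 'wrist_force': [-0.53, -0.5, -0.19], 'width': 0.01}
tip tool z [-0.1 -0.  -0.  -0.  -0.  -0.  -0.  -0.  -0.  -0.  -0.  -0. ]
[-1.79997282e+02 -3.24695142e-02 -1.79879207e+02] 0.0
```

View pics/w8.png

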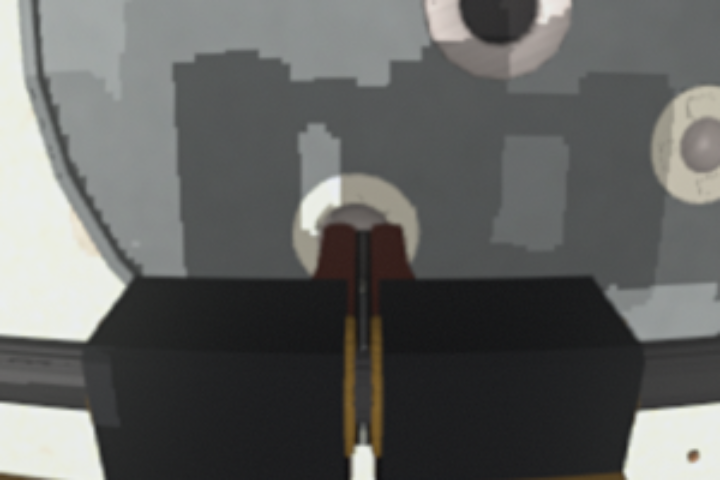

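The shut tips are directly over the ball; its edge shows at crop (354,215), inside the cup ring. I'll continue down finely.

>>> apply_moves --commands "1 0 0 -0.1 0 0 0;1 0 0 -0.1 0 0 0;1 0 0 -0.05 0 0 0;1 0 0 -0.03 0 0 0;1 0 0 0 0 0 0"

```text
time_s: 11.55
tool_pos: [604.4, 6.1, 27.6]
tcp_rot: [180.0, -0.0, -179.9]
wrist_force: [-0.2, 1.0, 0.6]
width: 0.012
finger_force: 0.2
```

>>> apply_moves --commands "1 0 0 -0.03 0 0 0;1 0 0 -0.03 0 0 0;1 0 0 0 0 0 0"

```text
time_s: 11.85
tool_pos: [604.7, 6.1, 26.1]
tcp_rot: [180.0, 0.0, -179.9]
wrist_force: [0.9, -0.3, 3.0]
width: 0.004
finger_force: 1.5
```

>>> apply_moves --commands "1 0 0 -0.03 0 0 0;1 0 0 -0.03 0 0 0;1 0 0 0 0 0 0"

```text
time_s: 12.15
tool_pos: [604.8, 6.2, 24.4]
tcp_rot: [180.0, 0.1, -179.9]
wrist_force: [0.4, 0.3, 3.7]
width: 0.009
finger_force: 2.1
```

>>> apply_moves --commands "1 -0.02 0 -0.03 0 0 0;1 0 0 -0.03 0 0 0;1 0 0 0 0 0 0"

```text
time_s: 12.45
tool_pos: [604.3, 6.3, 22.4]
tcp_rot: [180.0, 0.1, -179.9]
wrist_force: [0.6, 0.1, 3.1]
width: 0.004
finger_force: 1.3
```

>>> apply_moves --commands "1 0 0 -0.03 0 0 0;1 0 0 -0.03 0 0 0;1 0 0 0 0 0 0"

```text
time_s: 12.75
tool_pos: [603.2, 6.0, 19.9]
tcp_rot: [-180.0, -0.1, -179.9]
wrist_force: [0.7, 0.0, 0.6]
width: -0.001
finger_force: 0.2
```

>>> apply_moves --commands "1 0 0 -0.03 0 0 0;1 0 0 -0.03 0 0 0;1 0 0 0 0 0 0"

```text
time_s: 13.05
tool_pos: [603.2, 5.9, 18.2]
tcp_rot: [-180.0, -0.1, -179.9]
wrist_force: [0.1, -0.4, 0.6]
width: 0.005
finger_force: 0.0
```

The force fell off, so the ball seems to have passed the lips. I'll continue to the floor.

>>> apply_moves --commands "1 0 0 -0.03 0 0 0;1 0 0 -0.03 0 0 0;1 0 0 0 0 0 0"

```text
time_s: 13.35
tool_pos: [603.7, 6.0, 16.9]
tcp_rot: [-180.0, -0.0, -179.9]
wrist_force: [-0.8, -0.6, 1.4]
width: 0.004
finger_force: 0.5
```

>>> apply_moves --commands "1 0 0 -0.03 0 0 0;1 0 0 0 0 0 0"

```text
time_s: 13.55
tool_pos: [604.1, 6.1, 16.4]
tcp_rot: [180.0, 0.0, -179.9]
wrist_force: [-1.5, 0.3, 5.2]
width: 0.009
finger_force: 2.4
```

>>> apply_moves --commands "1 0 0 -0.03 0 0 0;1 0 0 0 0 0 0"

```text
time_s: 13.75
tool_pos: [604.7, 6.2, 16.2]
tcp_rot: [180.0, 0.1, -179.9]
wrist_force: [-2.3, 0.1, 8.9]
width: 0.006
finger_force: 4.2
```

This is a hard stop at about 11 mm below first contact, so it is the floor. The stiffness is about 4 N/mm, so I'll go to around 14 N.

>>> apply_moves --commands "1 -0.02 0 -0.03 0 0 0;1 0 0 0 0 0 0"

```text
time_s: 13.95
tool_pos: [604.8, 6.2, 16.0]
tcp_rot: [180.0, 0.2, -179.9]
wrist_force: [-1.0, 0.4, 13.6]
width: 0.004
finger_force: 6.2
```

>>> apply_moves --commands "1 0 0 -0.02 0 0 0;1 0 0 0 0 0 0"

```text
time_s: 14.15
tool_pos: [605.2, 6.3, 15.9]
tcp_rot: [180.0, 0.2, -179.9]
wrist_force: [-2.7, -0.0, 16.3]
width: 0.006
finger_force: 7.6
```

Now about 15 N; hold it.

>>> apply_moves --commands "1 0 0 0 0 0 0;1 0 0 0 0 0 0;1 0 0 0 0 0 0;1 0 0 0 0 0 0;1 0 0 0 0 0 0"

```text
time_s: 14.65
tool_pos: [605.2, 6.3, 15.9]
tcp_rot: [180.0, 0.2, -179.9]
wrist_force: [-2.6, 1.2, 15.4]
width: 0.002
finger_force: 7.6
```

>>> apply_moves --commands "1 0 0 0 0 0 0;1 0 0 0 0 0 0;1 0 0 0 0 0 0;1 0 0 0 0 0 0;1 0 0 0 0 0 0"

```text
time_s: 15.15
tool_pos: [605.2, 6.2, 15.9]
tcp_rot: [180.0, 0.2, -179.9]
wrist_force: [-2.7, 0.3, 16.3]
width: 0.006
finger_force: 7.6
```

>>> apply_moves --commands "1 0 0 0 0 0 0;1 0 0 0 0 0 0;1 0 0 0 0 0 0;1 0 0 0 0 0 0"

```text
time_s: 15.55
tool_pos: [605.2, 6.3, 15.9]
tcp_rot: [180.0, 0.2, -179.9]
wrist_force: [-2.6, 0.4, 15.5]
width: 0.003
finger_force: 7.6
```

Held for 1.4 s at about 15.5 N. Now I'll lift off and check.

>>> apply_moves --commands "1 0 0 0.1 0 0 0;1 0 0 0.5 0 0 0;1 0 0 1 0 0 0;1 0 0 1 0 0 0;1 0 0 0 0 0 0"

```text
time_s: 16.05
tool_pos: [606.1, 5.9, 96.1]
tcp_rot: [180.0, 0.4, -179.9]
wrist_force: [0.6, 0.2, 0.4]
width: 0.002
finger_force: 0.0
```

>>> apply_moves --commands "1 0 0 0 0 0 0;1 0 0 0 0 0 0;1 0 0 0 0 0 0"

```text
time_s: 16.35
tool_pos: [602.2, 6.0, 90.5]
tcp_rot: [-180.0, -0.1, -179.9]
wrist_force: [0.4, -0.3, -0.4]
width: 0.003
finger_force: 0.0
```

Run:
```python
from h import *
s=env.sense();im,d=viewer.grab_frame("wrist");print(s["tool_pos"].round(1),s["time_s"],s["wrist_force"].round(1))
P=balltop(s,d,(320,214))
g=np.linalg.norm(P[...,:2]-[603.5,5.8],axis=-1)
for n,c in(("new",(603.5,5.8)),("home",(579,101.5)),("boss",(544,40.6)),("home2",(483,76))):
    m=(np.linalg.norm(P[...,:2]-c,axis=-1)<6)&(d>0)&(P[...,2]<60);print(n,m.sum(),np.percentile(P[m][:,2],[50,95]).round(1) if m.any() else None)
cv2.imwrite("pics/w9.png",cv2.resize(im[100:300,170:470],None,fx=2.4,fy=2.4))
```

```text
[602.2   6.   90.5] 16.35 [ 0.4 -0.3 -0.4]
sphere c [619.3   9.8  78.5] r 44.9 topz 114.1
new 173 [37.9 39.3]
home 151 [38.4 39.6]
boss 184 [35.2 36.3]
home2 173 [38.3 39.7]
```

View pics/w9.png

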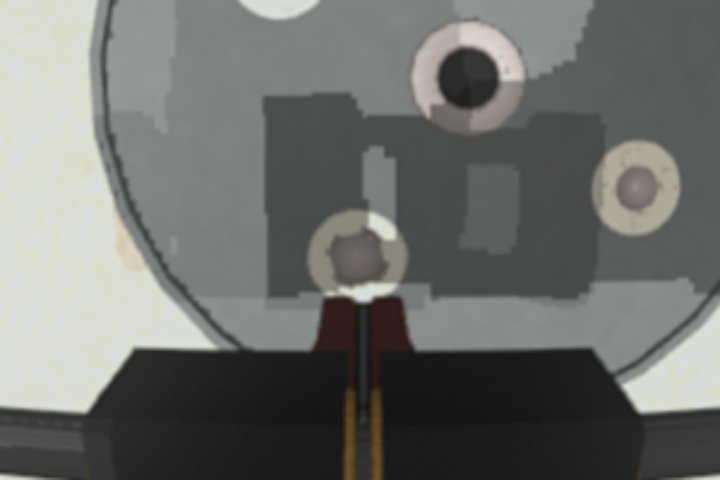

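The ball is home at crop (357,258), with its top at about 39 mm, level with the other home balls. The arm is well clear, so I'll hand in.

```bash
python3 -c "
from station import env
print(env.sign_off())"
```

```text
the job is handed in; nothing more can be done
None
```

The job is handed in at about 16.4 s: the ball was rolled into the empty cup, pressed through the lips to the floor, held there for 1.4 s at about 15–16 N and released, with its top now level with two of the other home balls.

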